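Slide the staining dish to its cool field and show the slide carrier to the camera

ROBOT

A 7-joint arm with a two-finger parallel gripper is mounted at the origin on the work surface. World frame = base frame: x ahead of the robot, y to its left, z up, the work surface at z = 0. Lengths are in m, angles in rad, forces in N, time in s.
With the tool pointing down it reaches from about 0.4 to 0.85 m from the base axis. Payload 10.4 kg.
Tool frame: the origin (TCP) lies at the centre of the arm's flange, where the gripper is bolted on; the fingertips stand 182 mm ahead of it and the grasp point (between the pads) lies r.grasp_offset ahead of it (r.grasp_offset is the distance from the TCP to the grasp point, in m); z points along the fingers, y is the line along which they close (so a half turn about z gives the same grasp; the last joint's range is limited). The gripper opens to 87 mm and grips with 3 to 60 N. Pads are 19 mm wide; open, the fingers measure 117 mm over their backs; the gripper's body (75 mm by 190 mm) begins 51 mm behind the grasp point.
Start: joints at [-0.023, 0.332, -0.065, 1.46, 0.022, 1.35, -0.088], TCP at [0.625, 0, 0.405] pointing down, gripper open.
Joint ranges: [-2.6, 2.6], [-0.5, 2.12], [-1.47, 1.34], [0.16, 2.42], [-1.27, 4.41], [0.06, 2.06], [-2.6, 2.6]. Speed limits (rad/s): [2.22, 2.22, 2.79, 2.79, 3.14, 3.14, 3.14].

INTERFACE

Orientations are given as a unit quaternion [x, y, z, w].
In Python, from bench import status, vision, job, spotter, r gives the robot as it stands. The module is installed in compiled form; this text tells all that it offers.
- The arm moves only by the tool play_rows, never from a script. Its argument "series" is a list of rows, each a list of 6 numbers: the shift along the tool's x, y, z each as a share of 150 mm, from -1 to 1, then the turn, a rotation vector about the tool's x, y, z each as a share of 30 degrees, from -1 to 1. In form: [[x, y, z, ax, ay, az], ...]. A call has 1 to 5 rows; each row is the pose to reach, as a shift and turn from the pose commanded when the call began, along the tool's axes at that moment; what a row does not reach only later rows make up. A row lasts 1/10 s, in which the tool goes at most 50 mm and 8.59 degrees, less where a joint would pass 70% of its speed; a pose out of reach is approached as far as the arm can. A call with a number of a shift or a turn outside -1 to 1 is refused whole. A call with a gripper value outside its range is refused whole. "fingers" is the opening, from -1 (shut) to 1 (fully open), set as the call begins (left out, the last holds). The fingers move at their own pace and stop on an object; "squeeze" is the grip in N (left out, the last holds). Time passes only in rows, so rows that repeat a pose let the fingers close. It gives the time, the measured TCP pose, the force, the opening and the grip force at its end, in the units of the state.
- status.read_state(): the state, without advancing time (a new reading comes with each control period).
- vision.camera(name): name is "scene" or "side" or "wrist"; returns the picture (420x560x3 uint8, blue, green, red); there is no depth.
- vision.calibration(name): a dict with "fx", "fy", "cx", "cy" (pixels), "rvec" (rotation vector, rad) and "tvec" (3), from world to camera coordinates, as OpenCV has them; the wrist camera has in their place "T_tool_cam" (4x4, takes a point from camera to tool coordinates, whose origin is the TCP and whose axes are the flange's). Camera axes: x right, y down, z forward; pixel columns grow to the right and rows downward; lengths in m; the calibration is good to about 2 mm. A picture is of the moment at which its call begins: read the wrist's pose just before it. calibration takes no time and is no camera call.
- job.close_job(): hands the job in; it is judged then, once.
Trained networks look in the newest picture that a camera, given by its name, has taken for a name from the list of things; names that differ only in an ending like _2 or _b are one class to them, and where a whole thing is asked for, a point or a joint stands for the part that bears it (a point fixed in the world has none). Each returns a list of dicts, best first, with "conf" (0 to 1); they miss things now and then, are a little off and sometimes report something else, mostly with a low value. They report only what shows in the picture. A call takes as long as a camera call.
- spotter.boxes_of(camera, name): "point" ([x, y, z] in m, in world coordinates, good to about 4 mm: the middle of the surface that is visible of it).
- spotter.regions_of(camera, name): "pixels" (420x560 bool, what is visible of it).
The state is a dict: "time": time; "joint_positions": joint angles; "joint_vel": joint speeds; "joint_torque": joint torques, N m; "ee_pos": TCP position; "eef_rot": TCP orientation; "ft_force": force on the tool from outside, world axes, zero at the start; "torque": the same for the moment, N m; "width": finger opening in m; "grip_force": force on a finger pad.
Only numpy, scipy, OpenCV 4.12 (cv2) and the standard library are available. Lean on these libraries where they do the work, as an engineer would, in place of code of your own. Each camera call takes 0.05 s, during which the arm holds its last target. There are 200 camera calls.

TASK

Slide the steel dish by its side handle along the warmer, without lifting or tipping it and with the slide carrier still inside, from the round field to the middle of the square field, straight as the warmer. Let go, take the carrier out by its top bar and hold it in front of the inspection camera, bar uppermost and level: the middle of the slides on the lens axis 130 mm from the lens, their faces square to the lens, which looks down at a slant. Finish while holding it still there, leaving the dish in place; do not touch the camera, and leave the jar, flask and beaker alone.

Things in the scene. Friction and masses are not known exactly. Their poses are not given: they have to be found in the camera images.
- warmer: Slide warmer, a fixed white slab 170 (x) x 360 (y) x 30 mm high, flat top, yaw varies. Origin at the centre of its underside on the table; y runs along its length, x away from the robot. The two fields lie on its top 170 mm apart along y, either way round, and are flush with the top.
- round_field: Round dark-steel field, 130 mm in diameter, inset flush in the warmer's top: where the dish stands at the start. Origin at its centre, at the height of the warmer's top.
- square_field: Square dark-steel field, 130 x 130 mm, same metal, inset flush in the warmer's top: where the dish must go. Origin at its centre, at the height of the warmer's top; its axes are the warmer's.
- dish: Open steel dish, 104 (x) x 60 (y) x 45 mm high, walls and floor 4 mm, about 0.45 kg, loose. Origin: centre of its underside, z up. A straight flat handle sticks out of its -x end (towards the robot): 14 mm wide (y), 10 mm thick, from x = -52 to x = -128 mm, its middle 36 mm above the origin; a good grip point is x = -100 mm.
- carrier: Aluminium slide carrier standing loose in the dish (5 mm play), 86 (x) x 40 (y) mm, 0.14 kg. Origin: centre of its underside, z up. Five glass slides fixed in it stand on edge, long edges along x, faces looking along y, 4 to 30 mm up. End uprights carry a bar along x above them: 86 mm long, 10 mm thick (y), 83 to 97 mm up, to be gripped at its middle across y, 90 mm up.
- slides (a point): The middle of the slides: the point in the carrier 17 mm above its origin. Axes as the carrier's.
- camera: Inspection camera fixed on a stand, yaw varies. Origin on the table below the point to be looked at, centre of a flat aluminium disc, 50 mm diameter. x points level to the stand (away from the robot): base 100 x 110 mm centred at x = 215 mm, column 350 mm high. The lens (34 mm diameter) looks back at the robot and 30 degrees (0.524 rad) downwards; its front is at x = 113 mm, 265 mm high.
- focus (a point): The point in the air to be looked at, 200 mm straight above the camera's origin, 130 mm in front of the lens on its axis. Its x axis points at the lens along the lens axis (30 degrees upwards), its y axis is level, its z axis points up and leans 30 degrees away from the lens.
- jar: Bystander: small blue jar with red cap, 38 mm diameter, 55 mm high. Origin at the centre of its underside.
- flask: Bystander: white plastic bottle, 60 mm diameter, 120 mm high. Origin at the centre of its underside.
- beaker: Bystander: glass beaker, 64 mm rim diameter, 60 mm high. Origin at the centre of its underside.

How it is judged:
On the way, in this order (a step that is already met when the one before it is completed fails the run):
1. the dish stands on the square field, straight, with the carrier still seated in it (horizontal distance between dish and square_field below 0.016 m and angle between the x axis of dish and the x axis of warmer, either way round below 0.16 rad and z of dish in the frame of warmer below 0.034 m and angle between dish's own z axis and vertical below 0.06 rad and z of carrier in the frame of dish below 0.01 m and horizontal distance between carrier and dish below 0.02 m), for 0.2 s.
2. the dish has been let go and the carrier is clear above it, held in the fingers (z of carrier in the frame of dish above 0.05 m and contact force between carrier and dish below 0.05 N and contact force between dish and the fingers below 0.05 N and contact force between carrier and the fingers above 0.5 N), for 0.2 s.
At the end, for the whole second after the job is handed in: Dish flat on the warmer, untouched, within 16 mm of the square field's middle and 0.16 rad of straight. Carrier held still by the fingers alone, middle of slides within 22 mm of the focus, faces square to the lens axis within 0.2 rad, bar uppermost and level within 0.18 rad (horizontal distance between dish and square_field below 0.016 m and angle between the x axis of dish and the x axis of warmer, either way round below 0.16 rad and z of dish in the frame of warmer below 0.034 m and angle between dish's own z axis and vertical below 0.06 rad and linear speed of dish below 0.02 m/s and distance between slides and focus below 0.022 m and angle between the y axis of carrier and the x axis of focus, either way round below 0.2 rad and angle between carrier's own x axis and vertical between 1.39 and 1.75 rad and angle between carrier's own z axis and vertical below 0.9 rad and contact force between carrier and the fingers above 0.5 N and contact force between carrier and dish below 0.05 N and contact force between dish and the fingers below 0.05 N and contact force between carrier and warmer below 0.05 N and linear speed of carrier below 0.03 m/s and angular speed of carrier below 0.25 rad/s); the arm keeps its last pose, push and grip.
It fails at once if the dish is lifted more than 6 mm off the warmer or tipped more than 0.12 rad (z of dish in the frame of warmer above 0.036 m or angle between dish's own z axis and vertical above 0.12 rad).
It fails at once if the camera or its stand is touched (contact force between camera and anything else above 1 N).
It fails at once if the jar, flask or beaker is moved more than 20 mm (distance of any of jar, flask, beaker from where it was at the start of the episode above 0.02 m).
It also fails if it takes over 58 s, if anything falls off the work surface, if the arm or the gripper's body presses on something with over 40 N, if the wrist force passes 120 N, or if a joint passes its speed limit or range.

## Working session

There is one attempt and no reset: what is moved stays moved. The work goes in short steps, Python scripts to look and compute and a tool call to move; the robot and the scene stay as the last step left them, time stands still between calls to the robot, and variables do not carry over. Pictures are saved under pics/ and viewed, at most 10 in all, crops included, and the job is handed in when it is done.

Besides the shell and the picture viewer there is one more tool, called after "Request:" by a JSON object that holds its "api" and its "payload". play_rows: Moves the arm, as the interface text tells. Shift numbers are shares of 150 mm and turn numbers shares of 30 degrees, none past 1 either way. Its arguments: {"type":"object","properties":{"series":{"type":"array","items":{"type":"array","items":{"type":"number"}}},"fingers":{"type":"number"},"squeeze":{"type":"number"}},"required":["series"]}

```bash
mkdir -p pics
cat > h.py <<'E'
import numpy as np, cv2
from scipy.spatial.transform import Rotation as R
from bench import status, vision, job, spotter, r
def cal(n):
    c=vision.calibration(n); K=np.array([[c['fx'],0,c['cx']],[0,c['fy'],c['cy']],[0,0,1.]])
    if n=='wrist':
        s=status.read_state(); T=np.eye(4); T[:3,:3]=R.from_quat(s['eef_rot']).as_matrix(); T[:3,3]=s['ee_pos']
        W=np.linalg.inv(T@np.array(c['T_tool_cam'])); return K,W[:3,:3],W[:3,3]
    return K,R.from_rotvec(np.ravel(c['rvec'])).as_matrix(),np.ravel(c['tvec'])
def onplane(C,px,z):
    K,Rm,t=C; px=np.atleast_2d(px); o=-Rm.T@t
    d=(Rm.T@np.linalg.inv(K)@np.c_[px,np.ones(len(px))].T).T
    return o+d*((z-o[2])/d[:,2])[:,None]
def proj(C,P):
    K,Rm,t=C; q=(K@(Rm@np.atleast_2d(P).T+t[:,None])).T; return q[:,:2]/q[:,2:]
E
python3 - <<'E'
from h import *
np.set_printoptions(precision=4,suppress=True)
print(r.grasp_offset)
s=status.read_state();print(s)
for n in ['scene','side','wrist']:
    C=cal(n); im=vision.camera(n); cv2.imwrite(f'pics/{n}0.png',im); print(n,-C[1].T@C[2],C[1][2])
    for k in ['warmer','round_field','square_field','dish','carrier','camera','jar','flask','beaker']:
        b=spotter.boxes_of(n,k)
        g=spotter.regions_of(n,k)
        o=''
        if g:
            m=g[0]['pixels'];c,wh,a=cv2.minAreaRect(np.argwhere(m)[:,::-1].astype(np.float32)); o=(int(m.sum()),np.round(c),np.round(wh),round(a),round(g[0]['conf'],2))
            np.save(f'pics/{n}_{k}.npy',m)
        print(k,[(np.round(x['point'],3),round(x['conf'],2)) for x in b[:2]],o)
E
```

```text
0.1635
{'time': 0.0, 'joint_positions': array([-0.0226,  0.3329, -0.0647,  1.4609,  0.0216,  1.3499, -0.0885]), 'joint_vel': array([ 0.0005,  0.0003,  0.0008, -0.    ,  0.0003, -0.0008,  0.0002]), 'joint_torque': array([ -0.0001, -62.3246,   0.0244, -38.9891,  -0.0614,   0.0398,
         0.0002]), 'ee_pos': array([0.6249, 0.    , 0.4039]), 'eef_rot': array([ 0.7071,  0.7071, -0.0005, -0.0005]), 'ft_force': array([0.5321, 0.1714, 0.773 ]), 'torque': array([ 0.0137, -0.0102, -0.0148]), 'grip_force': 0.0, 'width': 0.08702712242448307}
scene [ 1.3199 -0.5262  1.1775] [-0.5024  0.3822 -0.7755]
warmer [(array([0.612, 0.159, 0.033]), 0.66)] (2107, array([311., 193.]), array([ 54., 120.]), 53, 0.62)
round_field [(array([0.564, 0.221, 0.032]), 0.52)] (254, array([326., 185.]), array([26., 12.]), 32, 0.55)
square_field [(array([0.568, 0.077, 0.033]), 0.66)] (1267, array([291., 204.]), array([38., 47.]), 52, 0.72)
dish [(array([0.541, 0.248, 0.068]), 0.62)] (699, array([326., 164.]), array([59., 25.]), 30, 0.59)
carrier [(array([0.543, 0.266, 0.076]), 0.82), (array([ 0.546, -0.454,  0.038]), 0.
[... 1653 characters left out ...]
.554, 0.129, 0.032]), 0.73)] (16079, array([209.,  95.]), array([206., 172.]), 85, 0.69)
round_field [] (1662, array([335., 304.]), array([ 53., 225.]), 71, 0.61)
square_field [(array([0.56 , 0.091, 0.028]), 0.85)] (16067, array([213., 106.]), array([132., 129.]), 84, 0.84)
dish [(array([0.559, 0.092, 0.026]), 0.46)] 
carrier [] 
camera [(array([ 0.708, -0.165,  0.003]), 0.87), (array([ 0.742, -0.007,  0.056]), 0.37)] (1888, array([336., 304.]), array([ 55., 226.]), 71, 0.6)
jar [(array([ 0.743, -0.007,  0.052]), 0.62)] (1417, array([388., 199.]), array([48., 35.]), 37, 0.66)
flask [] 
beaker [(array([ 0.742, -0.008,  0.054]), 0.31)] (1617, array([335., 304.]), array([ 52., 225.]), 71, 0.37)
```

Run:
```python
import cv2,numpy as np
a=cv2.imread('pics/scene0.png')[100:340,180:450];b=cv2.imread('pics/wrist0.png')
s=cv2.imread('pics/side0.png')[100:340,150:420]
f=lambda x:cv2.resize(x,(400,355),interpolation=cv2.INTER_CUBIC)
top=np.hstack([f(a),f(s)]); bb=cv2.resize(b,(320,240)); p=np.zeros((240,800,3),np.uint8);p[:,:320]=bb
cv2.imwrite('pics/c0.png',np.vstack([top,p]))
```

```text
(no output)
```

View pics/c0.png

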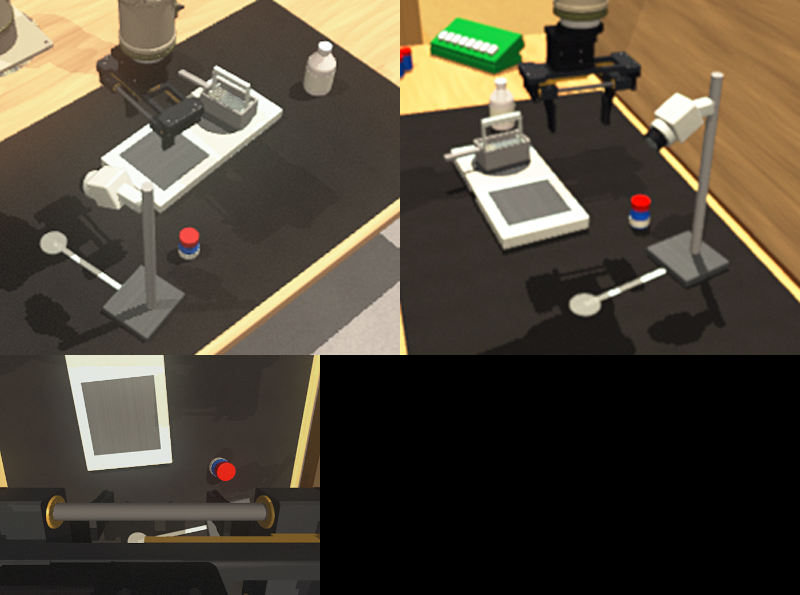

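The picture shows the warmer running along +y. The square field is at the near (-y) end and the dish at the far end, with its handle towards the robot. The inspection disc and rod are at -y (scene about px (216,264), side about (275,305)), and the jar is well clear. I'll move the wrist camera over the dish.

Request:
{"api": "play_rows", "payload": {"series": [[0.25, -0.2, 0, 0, 0, 0], [0.55, -0.45, 0, 0, 0, 0], [0.8, -0.67, 0, 0, 0, 0], [0.8, -0.67, 0, 0, 0, 0], [0.8, -0.67, 0, 0, 0, 0]], "fingers": 1}}

```text
time: 3.35
ee_pos: [0.5235, 0.1217, 0.4053]
eef_rot: [0.706, 0.708, 0.0, 0.0]
ft_force: [0.1, 0.1, 0.5]
width: 0.0871
grip_force: 0.0
```

Run:
```python
from h import *
np.set_printoptions(precision=4,suppress=True)
s=status.read_state();print(s['ee_pos'],s['eef_rot'],s['joint_vel'])
C=cal('wrist');im=vision.camera('wrist');cv2.imwrite('pics/wrist1.png',im)
for k,z in [('warmer',.03),('round_field',.03),('square_field',.03),('dish',.075),('carrier',.12)]:
    print(k,[(np.round(x['point'],3),round(x['conf'],2)) for x in spotter.boxes_of('wrist',k)[:2]])
    for g in spotter.regions_of('wrist',k)[:1]:
        ps=np.argwhere(g['pixels'])[:,::-1]; P=onplane(C,ps,z)[:,:2].astype(np.float32)
        print('  rect',cv2.minAreaRect(P),g['conf'],ps.min(0),ps.max(0))
# disc in scene/side
for n,p in [('scene',(216,264)),('side',(275,305))]:
    im=cv2.imread(f'pics/{n}0.png');g=cv2.cvtColor(im,cv2.COLOR_BGR2GRAY)
    x,y=p; w=g[y-12:y+13,x-14:x+15]; m=w>120
    print(n,w.max(),m.sum(),onplane(cal(n),[p],0)); print(m.astype(int).tolist().__len__())
    print('\n'.join(''.join('#' if q else '.' for q in row) for row in m))
```

```text
[0.5235 0.1217 0.4053] [0.7059 0.7083 0.0004 0.0002] [ 0.034   0.0299  0.051  -0.03    0.0151 -0.0037  0.0253]
warmer [(array([0.532, 0.179, 0.031]), 0.7)]
  rect ((0.5499415993690491, 0.1571437269449234), (0.17065681517124176, 0.3270878195762634), 5.559784412384033) 0.83 [205   0] [382 299]
round_field [(array([0.538, 0.226, 0.028]), 0.91)]
  rect ((0.5311094522476196, 0.24774131178855896), (0.10103018581867218, 0.12965263426303864), 46.806053161621094) 0.88 [233   0] [357 125]
square_field [(array([0.56 , 0.099, 0.031]), 0.73)]
  rect ((0.5561017394065857, 0.09517094492912292), (0.13094455003738403, 0.11824337393045425), 5.501471996307373) 0.81 [245 158] [365 258]
dish [(array([0.507, 0.25 , 0.071]), 0.86)]
  rect ((0.511672854423523, 0.2578049898147583), (0.17882376909255981, 0.06600579619407654), 11.77979564666748) 0.65 [167   0] [369  90]
carrier [(array([0.551, 0.263, 0.061]), 0.72)]
  rect ((0.5518567562103271, 0.2568344473838806), (0.08889350295066833, 0.04056219384074211), 10.783625602722168) 0.97 [254   0] [373  76]
scene 255 258 [[ 0.5731 -0.1926  0.    ]]
25
.............
[... 830 characters left out ...]
..........
.............................
.............................
............................#
............###...........###
........###########.....#####
.......######################
.....########################
....######################...
....####################.....
....####################.....
...#####################.....
...#####################.....
....####################.....
....####################.....
.....##################......
.....#################.......
.......##############........
.........##########..........
.............##..............
.............................
.............................
.............................
.............................
```

View pics/wrist1.png

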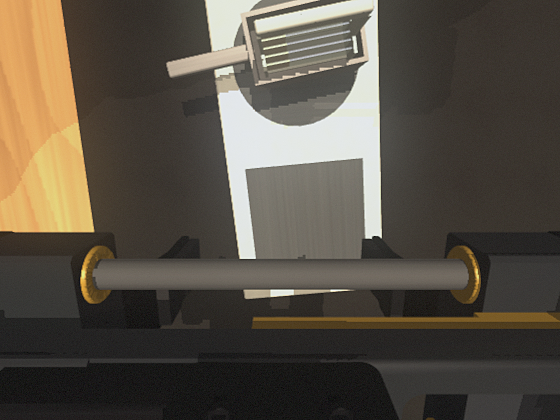

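The wrist view shows the handle running from about (169,69) to (246,58), the dish yawed roughly 10°, and the warmer yawed about 5.5°. Next I'll move above the handle and turn the tool to grip across it.

Request:
{"api": "play_rows", "payload": {"series": [[0.25, -0.15, 0, 0, 0, 0.25], [0.5, -0.3, 0, 0, 0, 0.5], [0.77, -0.47, 0, 0, 0, 0.75], [0.77, -0.47, 0, 0, 0, 1], [0.77, -0.47, 0, 0, 0, 1]]}}

```text
time: 4.4
ee_pos: [0.4534, 0.2366, 0.4049]
eef_rot: [0.866, 0.5, 0.0, 0.0]
ft_force: [-0.5, -0.5, -0.5]
width: 0.0869
grip_force: 0.0
```

Request:
{"api": "play_rows", "payload": {"series": [[0, 0, 0, 0, 0, 0.28], [0, 0, 0, 0, 0, 0.56], [0, 0, 0, 0, 0, 0.84], [0, 0, 0, 0, 0, 1], [0, 0, 0, 0, 0, 1]]}}

```text
time: 4.9
ee_pos: [0.4548, 0.2343, 0.4047]
eef_rot: [0.966, 0.259, 0.0, 0.0]
ft_force: [-0.7, 0.0, 0.4]
width: 0.0872
grip_force: 0.0
```

Request:
{"api": "play_rows", "payload": {"series": [[0, 0, 0, 0, 0, 0.28], [0, 0, 0, 0, 0, 0.56], [0, 0, 0, 0, 0, 0.63], [0, 0, 0, 0, 0, 0.63], [0, 0, 0, 0, 0, 0.63]]}}

```text
time: 5.4
ee_pos: [0.4543, 0.235, 0.4047]
eef_rot: [0.995, 0.099, 0.0, 0.0]
ft_force: [0.4, 0.1, -0.5]
width: 0.0869
grip_force: 0.0
```

Run:
```python
from h import *
np.set_printoptions(precision=4,suppress=True)
s=status.read_state();print(s['ee_pos'],R.from_quat(s['eef_rot']).as_matrix().tolist(),s['joint_vel'],s['joint_positions'])
C=cal('wrist');im=vision.camera('wrist');cv2.imwrite('pics/wrist2.png',im)
for k,z in [('warmer',.03),('square_field',.03),('dish',.073),('carrier',.12)]:
    print(k,[(np.round(x['point'],3),round(x['conf'],2)) for x in spotter.boxes_of('wrist',k)[:2]])
    for g in spotter.regions_of('wrist',k)[:1]:
        np.save(f'pics/w2_{k}.npy',g['pixels'])
        ps=np.argwhere(g['pixels'])[:,::-1]; P=onplane(C,ps,z)[:,:2].astype(np.float32)
        print('  rect',cv2.minAreaRect(P),g['conf'],ps.min(0),ps.max(0))
# square from wrist0
c=vision.calibration('wrist');T=np.eye(4);T[:3,:3]=R.from_quat([.7071,.7071,-.0005,-.0005]).as_matrix();T[:3,3]=[.6249,0,.4039]
W=np.linalg.inv(T@np.array(c['T_tool_cam']));C0=(C[0],W[:3,:3],W[:3,3])
for k in ['square_field','warmer']:
    ps=np.argwhere(np.load(f'pics/wrist_{k}.npy'))[:,::-1];print(k,cv2.minAreaRect(onplane(C0,ps,.03)[:,:2].astype(np.float32)))
```

```text
[0.4543 0.235  0.4047] [[0.9805748693926298, 0.1961451452259684, 8.671742173516874e-05], [0.19614515507653926, -0.9805748632549097, -0.00012527017054859963], [6.046178816504452e-05, 0.00013984598325856781, -0.9999999883937366]] [-0.0034 -0.001  -0.0039  0.0025 -0.0012 -0.0001 -0.0169] [-0.3765  0.0931 -0.2019  1.7482  0.0195  1.3023 -1.9561]
warmer [(array([0.56 , 0.177, 0.031]), 0.68)]
  rect ((0.5476394295692444, 0.1734338253736496), (0.1712547093629837, 0.35766029357910156), 5.278544902801514) 0.73 [186  10] [543 208]
square_field [(array([0.562, 0.088, 0.028]), 0.59)]
  rect ((0.5566596984863281, 0.0881258100271225), (0.12991124391555786, 0.13075627386569977), 5.548704147338867) 0.68 [366  53] [510 190]
dish [(array([0.537, 0.254, 0.067]), 0.95)]
  rect ((0.5109701752662659, 0.2603644132614136), (0.17876984179019928, 0.06140929087996483), 12.181036949157715) 0.9 [231  32] [300 227]
carrier [(array([0.554, 0.266, 0.124]), 0.79)]
  rect ((0.5492591857910156, 0.26638227701187134), (0.09011260420084, 0.03388603776693344), 11.111482620239258) 0.77 [244  22] [289 146]
square_field ((0.553591787815094, 0.08793085068464279), (0.13108117878437042, 0.13155172765254974), 5.489397048950195)
warmer ((0.553271472454071, 0.09540501236915588), (0.17018011212348938, 0.20515450835227966), 5.48460054397583)
```

View pics/wrist2.png

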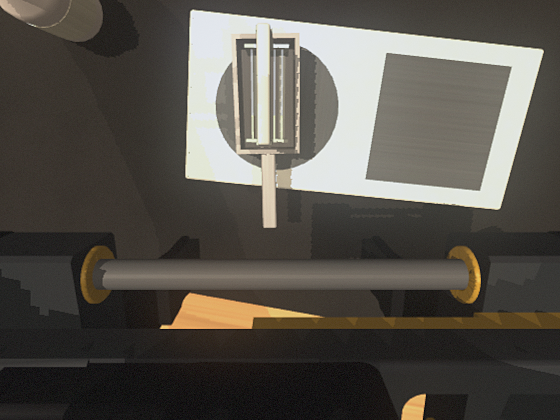

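The dish, both fields and the handle are all visible here: handle at x about 269 px, from row 153 to the tip at row 227. I'll fit the handle accurately.

Run:
```python
from h import *
np.set_printoptions(precision=4,suppress=True)
C=cal('wrist');m=np.load('pics/w2_dish.npy')
pts=[]
for y in range(160,226,3):
    xs=np.where(m[y])[0]
    if len(xs): pts.append((xs.mean(),y,xs.min(),xs.max()))
pts=np.array(pts);print(pts[::4])
for z in (.071,.066):
    P=onplane(C,pts[:,:2]+[.5,.5],z)[:,:2];v=cv2.fitLine(P.astype(np.float32),cv2.DIST_HUBER,0,.01,.01).ravel();print(np.degrees(np.arctan(v[1]/v[0])),P[0],P[-1])
print(onplane(C,[[269.5,227.5],[269,153]],.071), np.diff(onplane(C,[[262.5,200],[276,200]],.071),axis=0))
# rim corners
print(onplane(C,[[232,34],[300,34],[301,153],[237,155]],.075))
```

```text
[[268.  160.  261.  275. ]
 [268.  172.  261.  275. ]
 [268.5 184.  262.  275. ]
 [269.  196.  262.  276. ]
 [269.5 208.  262.  277. ]
 [270.  220.  263.  277. ]]
12.590292 [0.4887 0.2557] [0.4265 0.2424]
12.590502 [0.4882 0.2558] [0.425  0.2423]
[[0.4222 0.2422 0.071 ]
 [0.4958 0.2565 0.071 ]] [[ 0.0026 -0.0132  0.    ]]
[[0.5907 0.3071 0.075 ]
 [0.6022 0.2489 0.075 ]
 [0.502  0.2266 0.075 ]
 [0.4884 0.286  0.075 ]]
```

Dish origin ≈ (0.547, 0.268), yaw 12.5°. The corner fit and the handle fit agree, and the sizes match those given. Handle grip point is (0.449, 0.247). I'll descend now.

Request:
{"api": "play_rows", "payload": {"series": [[-0.017, -0.085, 0.3, 0, 0, -0.04], [-0.017, -0.085, 0.6, 0, 0, -0.04], [-0.017, -0.085, 0.75, 0, 0, -0.04], [-0.017, -0.085, 0.8, 0, 0, -0.04], [-0.017, -0.085, 0.8, 0, 0, -0.04]]}}

```text
time: 6.35
ee_pos: [0.449, 0.2475, 0.2845]
eef_rot: [0.994, 0.107, -0.0, 0.0]
ft_force: [0.0, -0.9, -0.3]
width: 0.0873
grip_force: 0.0
```

Request:
{"api": "play_rows", "payload": {"series": [[0, 0, 0.1, 0, 0, 0], [0, 0, 0.2, 0, 0, 0], [0, 0, 0.3, 0, 0, 0], [0, 0, 0.36, 0, 0, 0], [0, 0, 0.36, 0, 0, 0]]}}

```text
time: 6.85
ee_pos: [0.4492, 0.2476, 0.231]
eef_rot: [0.994, 0.107, 0.0, 0.0]
ft_force: [0.1, -0.2, 1.2]
width: 0.0872
grip_force: 0.0
```

Run:
```python
from h import *
np.set_printoptions(precision=4,suppress=True)
s=status.read_state();print(s['ee_pos'],s['eef_rot'])
C=cal('wrist');im=vision.camera('wrist')
cv2.imwrite('pics/wrist3.png',im)
print(proj(C,[[.4493,.247,.071],[.547,.268,.075]]))
```

```text
[0.4492 0.2476 0.231 ] [0.9942 0.1071 0.     0.    ]
[[284.7874 276.9291]
 [286.6326  42.6483]]
```

View pics/wrist3.png

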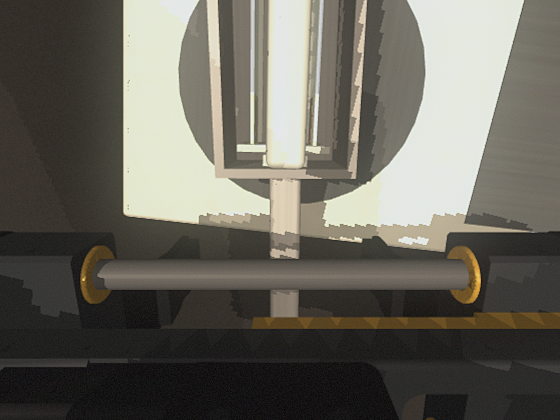

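The handle lies centred between the fingers (column about 285), so I'll close them.

Request:
{"api": "play_rows", "payload": {"series": [[0, 0, 0, 0, 0, 0], [0, 0, 0, 0, 0, 0], [0, 0, 0, 0, 0, 0], [0, 0, 0, 0, 0, 0], [0, 0, 0, 0, 0, 0]], "fingers": -1, "squeeze": 20}}

```text
time: 7.4
ee_pos: [0.4491, 0.2475, 0.2309]
eef_rot: [0.994, 0.107, 0.0, -0.0]
ft_force: [-0.2, 0.1, -0.6]
width: 0.0549
grip_force: 0.0
```

Request:
{"api": "play_rows", "payload": {"series": [[0, 0, 0, 0, 0, 0], [0, 0, 0, 0, 0, 0], [0, 0, 0, 0, 0, 0], [0, 0, 0, 0, 0, 0], [0, 0, 0, 0, 0, 0]]}}

```text
time: 7.9
ee_pos: [0.4491, 0.2475, 0.2307]
eef_rot: [0.994, 0.107, -0.0, 0.0]
ft_force: [-0.3, -0.9, 0.8]
width: 0.0152
grip_force: 0.7
```

Request:
{"api": "play_rows", "payload": {"series": [[0, 0, 0, 0, 0, 0], [0, 0, 0, 0, 0, 0], [-0.005, 0.03, 0, 0, 0, 0], [-0.016, 0.09, 0, 0, 0, 0.02], [-0.028, 0.16, 0, 0, 0, 0.035]]}}

```text
time: 8.4
ee_pos: [0.4499, 0.223, 0.2307]
eef_rot: [0.995, 0.098, 0.0, -0.0]
ft_force: [-0.4, 3.2, -1.0]
width: 0.0137
grip_force: 20.2
```

Request:
{"api": "play_rows", "payload": {"series": [[-0.013, 0.07, 0, 0, 0, 0.015], [-0.026, 0.15, 0, 0, 0, 0.03], [-0.04, 0.23, 0, 0, 0, 0.05], [-0.054, 0.31, 0, 0, 0, 0.065], [-0.068, 0.39, 0, 0, 0, 0.08]]}}

```text
time: 8.9
ee_pos: [0.4514, 0.1626, 0.2307]
eef_rot: [0.997, 0.077, -0.0, 0.0]
ft_force: [0.4, 2.4, -2.3]
width: 0.0137
grip_force: 20.1
```

Run:
```python
from h import *
np.set_printoptions(precision=4,suppress=True)
s=status.read_state();print(s['ee_pos'],s['eef_rot'],s['width'],s['grip_force'],s['ft_force'],s['joint_positions'])
M=R.from_quat(s['eef_rot']).as_matrix();print(M.T@(np.array([.456,.0789,.2307])-s['ee_pos'])/.15, np.degrees(np.arctan2(M[1,0],M[0,0])))
C=cal('wrist');cv2.imwrite('pics/wrist4.png',vision.camera('wrist'))
```

```text
[0.4514 0.1626 0.2307] [ 0.9971  0.0767 -0.      0.    ] 0.013740095609459213 20.137778716161847 [ 0.3501  2.4454 -2.2866] [-0.2936  0.2054 -0.1599  2.0174  0.0409  0.9218 -1.8922]
[-0.0554  0.5561  0.0004] 8.797025277373828
```

View pics/wrist4.png

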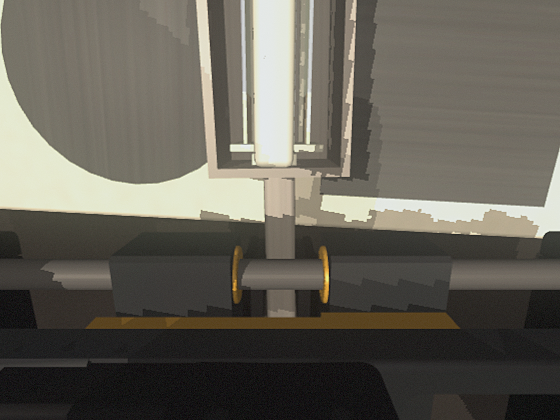

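The dish is following flat, with the carrier still seated; it is now between the two fields. I'll continue to the square.

Request:
{"api": "play_rows", "payload": {"series": [[-0.007, 0.08, 0, 0, 0, 0.015], [-0.014, 0.16, 0, 0, 0, 0.03], [-0.022, 0.24, 0, 0, 0, 0.05], [-0.03, 0.32, 0, 0, 0, 0.065], [-0.038, 0.4, 0, 0, 0, 0.08]]}}

```text
time: 9.45
ee_pos: [0.4551, 0.1026, 0.2307]
eef_rot: [0.998, 0.056, -0.0, 0.0]
ft_force: [-0.1, 2.0, -0.8]
width: 0.0138
grip_force: 20.1
```

Request:
{"api": "play_rows", "payload": {"series": [[-0.008, 0.07, 0, 0, 0, 0.015], [-0.012, 0.12, 0, 0, 0, 0.03], [-0.015, 0.156, 0, 0, 0, 0.03], [-0.015, 0.156, 0, 0, 0, 0.03], [-0.015, 0.156, 0, 0, 0, 0.03]]}}

```text
time: 9.95
ee_pos: [0.4555, 0.08, 0.2307]
eef_rot: [0.999, 0.048, -0.0, 0.0]
ft_force: [-0.5, -2.0, -0.1]
width: 0.0136
grip_force: 20.0
```

Request:
{"api": "play_rows", "payload": {"series": [[0, 0, 0, 0, 0, 0], [0, 0, 0, 0, 0, 0], [0, 0, 0, 0, 0, 0], [0, 0, 0, 0, 0, 0], [0, 0, 0, 0, 0, 0]]}}

```text
time: 10.45
ee_pos: [0.4554, 0.0802, 0.2307]
eef_rot: [0.999, 0.048, -0.0, 0.0]
ft_force: [0.0, -0.4, -0.2]
width: 0.0138
grip_force: 20.0
```

Run:
```python
from h import *
np.set_printoptions(precision=4,suppress=True)
s=status.read_state();M=R.from_quat(s['eef_rot']).as_matrix();print(s['ee_pos'],np.degrees(np.arctan2(M[1,0],M[0,0])),s['width'],s['grip_force'],s['ft_force'])
for n in ['wrist','scene','side']:
  C=cal(n);im=vision.camera(n);cv2.imwrite(f'pics/{n}5.png',im)
  for k,z in [('square_field',.03),('dish',.075),('carrier',.12)]:
    print(n,k,[(np.round(x['point'],3),round(x['conf'],2)) for x in spotter.boxes_of(n,k)[:2]])
# inside wrist image: draw expected dish outline & square
C=cal('wrist');im=cv2.imread('pics/wrist5.png')
def rect(c,yaw,hx,hy,z):
    a=np.radians(yaw);Rm=np.array([[np.cos(a),-np.sin(a)],[np.sin(a),np.cos(a)]])
    return np.c_[np.array([[hx,hy],[hx,-hy],[-hx,-hy],[-hx,hy]])@Rm.T+c,[z]*4]
for Q,col in [(rect([.5555,.0885],5.5,.052,.03,.075),(0,0,255)),(rect([.5555,.0885],5.5,.065,.065,.03),(0,255,0))]:
    cv2.polylines(im,[proj(C,Q).astype(np.int32)],True,col,1)
cv2.imwrite('pics/w5o.png',im)
```

```text
[0.4554 0.0802 0.2307] 5.549294736639948 0.013770835508043993 19.998850403353572 [ 0.0065 -0.4195 -0.2381]
wrist square_field [(array([0.544, 0.046, 0.03 ]), 0.59)]
wrist dish [(array([0.531, 0.08 , 0.069]), 0.74)]
wrist carrier [(array([0.539, 0.086, 0.128]), 0.83), (array([0.54 , 0.05 , 0.026]), 0.55)]
scene square_field [(array([0.581, 0.051, 0.032]), 0.85)]
scene dish [(array([0.559, 0.077, 0.065]), 0.66), (array([0.589, 0.183, 0.033]), 0.49)]
scene carrier [(array([0.548, 0.088, 0.074]), 0.71), (array([ 0.76 , -0.016,  0.047]), 0.39)]
side square_field [(array([0.55 , 0.045, 0.032]), 0.62)]
side dish [(array([ 0.761, -0.158,  0.102]), 0.74)]
side carrier []
```

View pics/w5o.png

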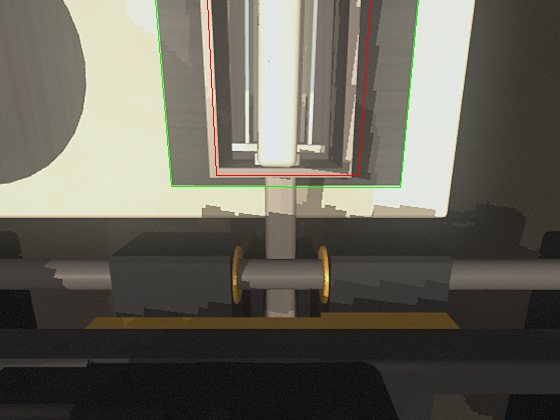

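The overlay matches the square (green). The dish is about 3 mm from its target and straight, so I'll let go and rise.

Request:
{"api": "play_rows", "payload": {"series": [[0, 0, 0, 0, 0, 0], [0, 0, 0, 0, 0, 0], [0, 0, 0, 0, 0, 0], [0, 0, 0, 0, 0, 0], [0, 0, 0, 0, 0, 0]], "fingers": 0}}

```text
time: 11.55
ee_pos: [0.4555, 0.0802, 0.2308]
eef_rot: [0.999, 0.048, 0.0, -0.0]
ft_force: [-0.3, 0.2, -0.7]
width: 0.041
grip_force: 0.0
```

Request:
{"api": "play_rows", "payload": {"series": [[0, 0, -0.1, 0, 0, 0], [0, 0, -0.3, 0, 0, 0], [0, 0, -0.6, 0, 0, 0], [0, 0, -0.9, 0, 0, 0], [0, 0, -1, 0, 0, 0]]}}

```text
time: 12.05
ee_pos: [0.4561, 0.0803, 0.3855]
eef_rot: [0.999, 0.048, 0.003, -0.001]
ft_force: [-0.0, -0.0, -0.1]
width: 0.0437
grip_force: 0.0
```

Request:
{"api": "play_rows", "payload": {"series": [[0, 0, -0.17, 0, 0, 0], [0, 0, -0.17, 0, 0, 0], [0, 0, -0.17, 0, 0, 0], [0, 0, -0.17, 0, 0, 0], [0, 0, -0.17, 0, 0, 0]], "fingers": 1}}

```text
time: 12.55
ee_pos: [0.4553, 0.0801, 0.4053]
eef_rot: [0.999, 0.048, -0.001, 0.0]
ft_force: [0.2, -0.8, -0.0]
width: 0.0756
grip_force: 0.0
```

Run:
```python
from h import *
np.set_printoptions(precision=4,suppress=True)
s=status.read_state();M=R.from_quat(s['eef_rot']).as_matrix();print(s['ee_pos'],np.degrees(np.arctan2(M[1,0],M[0,0])),s['width'])
C=cal('wrist');im=vision.camera('wrist');cv2.imwrite('pics/wrist6.png',im)
for k,z in [('warmer',.03),('square_field',.03),('dish',.073),('carrier',.131)]:
    print(k,[(np.round(x['point'],3),round(x['conf'],2)) for x in spotter.boxes_of('wrist',k)[:2]])
    for g in spotter.regions_of('wrist',k)[:1]:
        np.save(f'pics/w6_{k}.npy',g['pixels'])
        ps=np.argwhere(g['pixels'])[:,::-1]; P=onplane(C,ps,z)[:,:2].astype(np.float32)
        print('  rect',cv2.minAreaRect(P),g['conf'],ps.min(0),ps.max(0))
```

```text
[0.4553 0.0801 0.4053] 5.550673949147577 0.07557063475060012
warmer [(array([0.564, 0.183, 0.033]), 0.81)]
  rect ((0.5475298166275024, 0.17242500185966492), (0.1695398986339569, 0.3581784963607788), 5.500236511230469) 0.93 [16  4] [379 176]
square_field [(array([0.562, 0.056, 0.028]), 0.82)]
  rect ((0.5563884377479553, 0.08833867311477661), (0.13112187385559082, 0.13194353878498077), 5.5618181228637695) 0.95 [218  25] [349 158]
dish [(array([0.545, 0.08 , 0.07 ]), 0.81)]
  rect ((0.5523036122322083, 0.08792872726917267), (0.11521454900503159, 0.11508482694625854), 5.564870357513428) 0.65 [219  25] [349 158]
carrier [(array([0.56 , 0.086, 0.069]), 0.66)]
  rect ((0.5555795431137085, 0.09122920036315918), (0.0844794437289238, 0.03172118961811066), 5.303105354309082) 0.64 [259  18] [303 140]
```

View pics/wrist6.png

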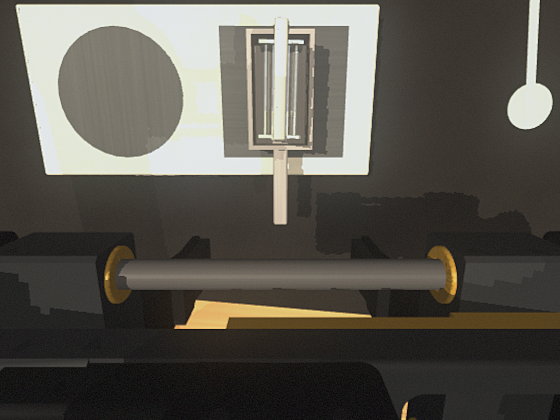

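Dish is straight on the square; bar spans about (281,17) to (281,141), and the disc is visible at (530,106). I'll measure these three.

Run:
```python
from h import *
np.set_printoptions(precision=4,suppress=True)
C=cal('wrist')
P=onplane(C,[[246.5,29],[315,29],[312,151],[247.5,151]],.075);print('rim',P.mean(0))
g=cv2.cvtColor(cv2.imread('pics/wrist6.png'),cv2.COLOR_BGR2GRAY)
for y in (22,26,): print(y,np.where(g[y,265:300]>185)[0]+265)
B=onplane(C,[[281.2,17.5],[281.2,141]],.131);print('bar',B,B.mean(0),np.linalg.norm(B[1]-B[0]))
m=(g>150).astype(np.uint8);m[:,:480]=0;m[200:]=0
ps=np.argwhere(m)[:,::-1];W=onplane(C,ps+.5,0)[:,:2]
d=ps[:,1]>=80
c,rr=cv2.minEnclosingCircle(W[(ps[:,1]>=92)].astype(np.float32));print('disc',c,rr)
ro=W[ps[:,1]<74];v=cv2.fitLine(ro.astype(np.float32),cv2.DIST_L2,0,.01,.01).ravel();print('rod',v,np.degrees(np.arctan2(v[1],v[0])))
# scene/side: disc + base
for n in('scene','side'):
  Cn=cal(n);q=proj(Cn,[[*c,0]]);print(n,q)
  g2=cv2.cvtColor(cv2.imread(f'pics/{n}0.png'),cv2.COLOR_BGR2GRAY);x,y=[(216,264),(275,305)][n=='side']
  w=np.argwhere(g2[y-14:y+15,x-12:x+13]>120)[:,::-1]+[x-12,y-14]
  print(cv2.minEnclosingCircle(onplane(Cn,w+.5,0)[:,:2].astype(np.float32)))
```

```text
rim [0.5543 0.0917 0.075 ]
22 [265 266 267 268 269 270 271 272 273 274 275 276 277 278 279 280 281 282
 283 284 285 286 287 289 290 291 292 293 294 295 296 297 298 299]
26 [275 276 277 278 279 280 281 282 283 284 285 286]
bar [[0.5989 0.0953 0.131 ]
 [0.5134 0.0869 0.131 ]] [0.5562 0.0911 0.131 ] 0.08589863172517527
disc (0.5746755599975586, -0.19349704682826996) 0.02554398402571678
rod [ 0.9713  0.238   0.6457 -0.1764] 13.766119
scene [[216.0484 264.5339]]
((0.5856696963310242, -0.18976807594299316), 0.038032639771699905)
side [[274.2981 305.8084]]
((0.5829148888587952, -0.19100989401340485), 0.033340077847242355)
```

Dish is 3.5 mm from centre, the bar measures 86 mm with its middle at (0.556, 0.091), the disc is at (0.575, −0.1935), and camera yaw is 13.8°. All of these are consistent with the given sizes. Next I'll grasp the bar.

Request:
{"api": "play_rows", "payload": {"series": [[0.3, -0.007, 0, 0, 0, 0], [0.6, -0.007, 0, 0, 0, 0], [0.675, -0.007, 0.15, 0, 0, 0], [0.675, -0.007, 0.3, 0, 0, 0], [0.675, -0.007, 0.3, 0, 0, 0]]}}

```text
time: 13.5
ee_pos: [0.5556, 0.0909, 0.3579]
eef_rot: [0.999, 0.048, -0.003, 0.0]
ft_force: [-0.8, 1.1, -0.0]
width: 0.0873
grip_force: 0.0
```

Request:
{"api": "play_rows", "payload": {"series": [[0, 0, 0.15, 0, 0, 0], [0, 0, 0.3, 0, 0, 0], [0, 0, 0.42, 0, 0, 0], [0, 0, 0.485, 0, 0, 0], [0, 0, 0.485, 0, 0, 0]]}}

```text
time: 14.0
ee_pos: [0.5559, 0.091, 0.2883]
eef_rot: [0.999, 0.048, -0.001, 0.0]
ft_force: [0.1, -1.3, 0.3]
width: 0.0868
grip_force: 0.0
```

Request:
{"api": "play_rows", "payload": {"series": [[0, 0, 0, 0, 0, 0], [0, 0, 0, 0, 0, 0], [0, 0, 0, 0, 0, 0], [0, 0, 0, 0, 0, 0], [0, 0, 0, 0, 0, 0]], "fingers": -1, "squeeze": 30}}

```text
time: 14.5
ee_pos: [0.5562, 0.091, 0.2888]
eef_rot: [0.999, 0.048, 0.0, -0.0]
ft_force: [0.1, -1.1, 0.6]
width: 0.0551
grip_force: 0.0
```

Request:
{"api": "play_rows", "payload": {"series": [[0, 0, 0, 0, 0, 0], [0, 0, 0, 0, 0, 0], [0, 0, 0, 0, 0, 0], [0, 0, 0, 0, 0, 0], [0, 0, 0, 0, 0, 0]]}}

```text
time: 15.0
ee_pos: [0.5561, 0.091, 0.2885]
eef_rot: [0.999, 0.048, 0.0, 0.0]
ft_force: [0.1, 0.3, 0.2]
width: 0.015
grip_force: 0.0
```

Request:
{"api": "play_rows", "payload": {"series": [[0, 0, 0, 0, 0, 0], [0, 0, 0, 0, 0, 0], [0, 0, 0, 0, 0, 0], [0, 0, 0, 0, 0, 0], [0, 0, 0, 0, 0, 0]]}}

```text
time: 15.5
ee_pos: [0.5561, 0.091, 0.2885]
eef_rot: [0.999, 0.048, -0.0, 0.0]
ft_force: [0.3, -1.2, -0.7]
width: 0.0093
grip_force: 29.9
```

Request:
{"api": "play_rows", "payload": {"series": [[0, 0, -0.05, 0, 0, 0], [0, 0, -0.15, 0, 0, 0], [0, 0, -0.3, 0, 0, 0], [0, 0, -0.45, 0, 0, 0], [0, 0, -0.6, 0, 0, 0]]}}

```text
time: 16.0
ee_pos: [0.5561, 0.091, 0.3809]
eef_rot: [0.999, 0.048, 0.001, -0.0]
ft_force: [0.6, 0.4, -1.5]
width: 0.0093
grip_force: 29.9
```

Request:
{"api": "play_rows", "payload": {"series": [[0, 0, -0.15, 0, 0, 0], [0, 0, -0.3, 0, 0, 0], [0, 0, -0.3, 0, 0, 0], [0, 0, -0.3, 0, 0, 0], [0, 0, -0.3, 0, 0, 0]]}}

```text
time: 16.5
ee_pos: [0.5559, 0.0909, 0.4228]
eef_rot: [0.999, 0.048, -0.001, 0.0]
ft_force: [0.2, 0.3, -1.5]
width: 0.0095
grip_force: 29.9
```

Run:
```python
from h import *
np.set_printoptions(precision=4,suppress=True)
s=status.read_state();print(s['ee_pos'],s['eef_rot'],s['width'],s['grip_force'],s['joint_positions'])
a,b=vision.camera('scene'),vision.camera('side')
f=lambda x:cv2.resize(x,(400,355),interpolation=cv2.INTER_CUBIC)
cv2.imwrite('pics/c7.png',np.hstack([f(a[100:340,180:450]),f(b[100:340,150:420])]))
# targets
ya=np.radians(13.8);cx=np.array([np.cos(ya),np.sin(ya),0]);up=np.array([0,0,1.])
F=np.array([.575,-.1935,.2]); fx=cx*np.cos(np.pi/6)+up*.5; fz=-cx*.5+up*np.cos(np.pi/6)
for sg in (1,-1):
    z=-fz;y=sg*fx;x=np.cross(y,z);M=np.c_[x,y,z];tcp=F+fz*(.073+.1642)
    M0=R.from_quat(s['eef_rot']).as_matrix()
    print(sg,tcp,M.tolist(),np.degrees(R.from_matrix(M0.T@M).as_rotvec()))
```

```text
[0.5559 0.0909 0.4228] [ 0.9988  0.0484 -0.0006  0.0001] 0.009454988687548885 29.936445895582438 [-0.1829  0.1895 -0.0693  1.5998  0.0134  1.354  -1.7278]
1 [ 0.4598 -0.2218  0.4054] [[-0.2385334575785809, 0.8410269568876527, 0.48556713995481804], [0.9711342799096362, 0.2065760339155888, 0.11926672878929044], [0.0, 0.5, -0.8660254037844387]] [-22.2528  25.712  -95.7398]
-1 [ 0.4598 -0.2218  0.4054] [[0.2385334575785809, -0.8410269568876527, 0.48556713995481804], [-0.9711342799096362, -0.2065760339155888, 0.11926672878929044], [0.0, -0.5, -0.8660254037844387]] [24.7407 21.4121 79.7332]
```

View pics/c7.png

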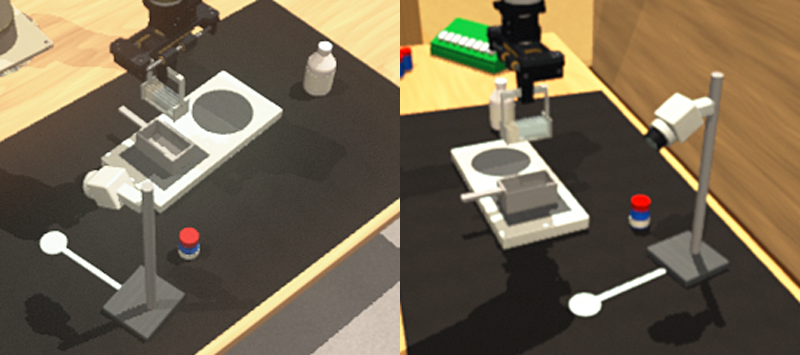

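The carrier is held clear and the dish stayed on the square. I'll compute the waypoint shifts to the focus.

Run:
```python
from h import *
np.set_printoptions(precision=3,suppress=True)
s=status.read_state();M0=R.from_quat([.9988,.0484,0,0]);p=np.array(s['ee_pos'])
ya=np.radians(13.8);c,sn=np.cos(ya),np.sin(ya)
V=R.from_matrix(np.c_[[-sn,c,0],[c,sn,0],[0,0,-1]])
Fm=R.from_matrix([[-0.23853,0.84103,0.48557],[0.97113,0.20658,0.11927],[0,0.5,-0.86603]])
rv=(M0.inv()*V).as_rotvec();print(np.degrees(rv))
W=[((.50,.03,.425),M0*R.from_rotvec(rv*.25)),((.46,-.03,.425),M0*R.from_rotvec(rv*.5)),((.43,-.10,.425),M0*R.from_rotvec(rv*.75)),((.42,-.18,.425),V),((.4598,-.2218,.4054),Fm)]
for q,Q in W:
    print(M0.inv().apply(np.array(q)-p)/.15,np.degrees((M0.inv()*Q).as_rotvec())/30);p,M0=np.array(q),Q
```

```text
[  0.      0.    -98.251]
[-0.41   0.368 -0.016] [ 0.     0.    -0.819]
[-0.431  0.212  0.   ] [ 0.     0.    -0.819]
[-0.496  0.107  0.   ] [ 0.     0.    -0.819]
[-0.536  0.034  0.   ] [ 0.     0.    -0.819]
[-0.334  0.191  0.131] [-1.  0. -0.]
```

Request:
{"api": "play_rows", "payload": {"series": [[-0.1, 0.09, 0, 0, 0, -0.2], [-0.2, 0.18, 0, 0, 0, -0.4], [-0.3, 0.27, -0.01, 0, 0, -0.6], [-0.41, 0.368, -0.016, 0, 0, -0.819], [-0.41, 0.368, -0.016, 0, 0, -0.819]]}}

```text
time: 17.1
ee_pos: [0.4991, 0.0278, 0.4257]
eef_rot: [0.966, 0.26, -0.001, 0.0]
ft_force: [0.9, 0.4, -2.1]
width: 0.0101
grip_force: 29.9
```

Request:
{"api": "play_rows", "payload": {"series": [[-0.11, 0.05, 0, 0, 0, -0.2], [-0.22, 0.1, 0, 0, 0, -0.4], [-0.33, 0.16, 0, 0, 0, -0.6], [-0.431, 0.212, 0, 0, 0, -0.819], [-0.431, 0.212, 0, 0, 0, -0.819]]}}

```text
time: 17.6
ee_pos: [0.4598, -0.0313, 0.4256]
eef_rot: [0.888, 0.459, -0.0, 0.0]
ft_force: [0.5, -0.0, -1.8]
width: 0.0095
grip_force: 29.9
```

Request:
{"api": "play_rows", "payload": {"series": [[-0.12, 0.03, 0, 0, 0, -0.2], [-0.25, 0.05, 0, 0, 0, -0.4], [-0.37, 0.08, 0, 0, 0, -0.6], [-0.496, 0.107, 0, 0, 0, -0.819], [-0.496, 0.107, 0, 0, 0, -0.819]]}}

```text
time: 18.1
ee_pos: [0.4302, -0.1012, 0.4257]
eef_rot: [0.771, 0.637, -0.0, 0.0]
ft_force: [-0.4, -0.6, -0.4]
width: 0.0097
grip_force: 29.9
```

Request:
{"api": "play_rows", "payload": {"series": [[-0.13, 0.01, 0, 0, 0, -0.2], [-0.27, 0.02, 0, 0, 0, -0.4], [-0.4, 0.03, 0, 0, 0, -0.6], [-0.536, 0.034, 0, 0, 0, -0.819], [-0.536, 0.034, 0, 0, 0, -0.819]]}}

```text
time: 18.6
ee_pos: [0.4207, -0.1811, 0.4257]
eef_rot: [0.618, 0.786, -0.0, 0.0]
ft_force: [-0.2, 0.6, -0.9]
width: 0.0097
grip_force: 29.9
```

Run:
```python
from h import *
np.set_printoptions(precision=4,suppress=True)
s=status.read_state();print(s['ee_pos'],s['eef_rot'],s['width'],s['grip_force'],s['joint_positions'])
p=s['ee_pos'];M=R.from_quat(s['eef_rot'])
Fm=R.from_matrix([[-0.23853,0.84103,0.48557],[0.97113,0.20658,0.11927],[0,0.5,-0.86603]])
print(M.inv().apply(np.array([.4598,-.2218,.4054])-p)/.15,np.degrees((M.inv()*Fm).as_rotvec())/30)
```

```text
[ 0.4207 -0.1811  0.4257] [ 0.618   0.7862 -0.0003  0.    ] 0.00970609510213505 29.934051409363747 [ 0.0986 -0.0601  0.2002  1.8569  0.0129  1.3437  0.534 ]
[-0.3255  0.1894  0.1351] [-1.0008  0.002  -0.0044]
```

Request:
{"api": "play_rows", "payload": {"series": [[-0.08, 0.04, 0.02, -0.2, 0, 0], [-0.15, 0.08, 0.05, -0.4, 0, 0], [-0.22, 0.12, 0.08, -0.6, 0, 0], [-0.29, 0.16, 0.11, -0.8, 0, 0], [-0.33, 0.19, 0.133, -1, 0, 0]]}}

```text
time: 19.1
ee_pos: [0.4612, -0.2201, 0.4056]
eef_rot: [0.597, 0.758, 0.206, 0.16]
ft_force: [0.2, 0.0, -1.9]
width: 0.0097
grip_force: 29.9
```

Request:
{"api": "play_rows", "payload": {"series": [[0, 0, 0, 0, 0, 0], [0, 0, 0, 0, 0, 0], [0, 0, 0, 0, 0, 0], [0, 0, 0, 0, 0, 0], [0, 0, 0, 0, 0, 0]]}}

```text
time: 19.6
ee_pos: [0.4601, -0.2207, 0.4062]
eef_rot: [0.596, 0.76, 0.204, 0.159]
ft_force: [-0.1, 0.5, -0.5]
width: 0.0098
grip_force: 29.9
```

Run:
```python
from h import *
np.set_printoptions(precision=4,suppress=True)
s=status.read_state();print(s['ee_pos'],s['eef_rot'],s['width'],s['grip_force'],s['joint_positions'])
p=s['ee_pos'];M=R.from_quat(s['eef_rot'])
Fm=R.from_matrix([[-0.23853,0.84103,0.48557],[0.97113,0.20658,0.11927],[0,0.5,-0.86603]])
print(M.inv().apply(np.array([.4598,-.2218,.4054])-p),np.degrees((M.inv()*Fm).as_rotvec()))
ya=np.radians(13.8);cx=np.array([np.cos(ya),np.sin(ya),0]);up=np.array([0,0,1.]);F=np.array([.575,-.1935,.2])
fx=cx*np.cos(np.pi/6)+up*.5; fz=-cx*.5+up*np.cos(np.pi/6);fy=np.cross(fz,fx)
ims=[]
for n,(x0,y0) in [('scene',(140,140)),('side',(210,140))]:
    C=cal(n);im=vision.camera(n);k=spotter.boxes_of(n,'carrier');print(n,[(np.round(x['point'],3),round(x['conf'],2)) for x in k[:2]], 'focus px',proj(C,[F]))
    for P in [(F-fx*.05),]:pass
    im=cv2.resize(im[y0:y0+200,x0:x0+200],(400,400),interpolation=cv2.INTER_CUBIC)
    sub=lambda P:((proj(C,P)-[x0,y0])*2).astype(np.int32)
    box=[F+fy*a*.043+fz*b for a,b in [(1,-.017),(-1,-.017),(-1,.08),(1,.08)]]
    cv2.polylines(im,[sub(np.array(box))],True,(0,255,0),1)
    cv2.polylines(im,[sub(np.array([F,F+fx*.13]))],False,(0,0,255),1)
    base=[[.165,-.055],[.265,-.055],[.265,.055],[.165,.055]];cy=np.cross(up,cx)
    cv2.polylines(im,[sub(np.array([F*[1,1,0]+cx*a+cy*b for a,b in base]))],True,(255,0,255),1)
    ims.append(im)
cv2.imwrite('pics/c8.png',np.hstack(ims))
```

```text
[ 0.4601 -0.2207  0.4062] [0.5958 0.7604 0.2036 0.1594] 0.009778239122341577 29.937715278938413 [ 0.1447 -0.0635  0.3111  1.947  -0.4042  0.8829  0.9007]
[-0.001  -0.0009  0.0004] [-0.0315 -0.0307  0.0354]
scene [(array([ 0.574, -0.201,  0.217]), 0.77), (array([ 0.769, -0.15 ,  0.019]), 0.47)] focus px [[206.6144 219.2902]]
side [(array([ 0.568, -0.23 ,  0.209]), 0.89)] focus px [[275.9898 235.4719]]
```

View pics/c8.png

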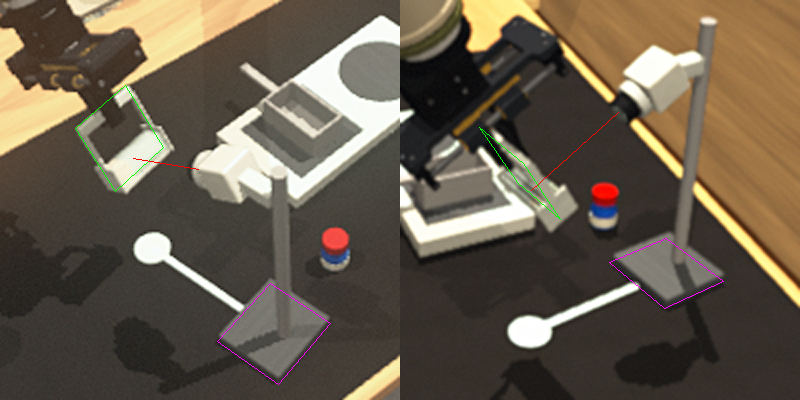

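The lens axis overlay (red) hits the lens in both views, and the base outline matches, so the camera pose is right. The carrier looks close to the focus; I'll check it with a full wireframe.

Run:
```python
from h import *
import itertools
np.set_printoptions(precision=4,suppress=True)
ya=np.radians(13.8);cx=np.array([np.cos(ya),np.sin(ya),0]);up=np.array([0,0,1.]);F=np.array([.575,-.1935,.2])
fx=cx*np.cos(np.pi/6)+up*.5; fz=-cx*.5+up*np.cos(np.pi/6);fy=np.cross(fz,fx)
ims=[]
for n,(x0,y0) in [('scene',(165,165)),('side',(230,180))]:
    C=cal(n);im=vision.camera(n)
    im=cv2.resize(im[y0:y0+80,x0:x0+80],(400,400),interpolation=cv2.INTER_CUBIC)
    sub=lambda P:((proj(C,np.array(P))-[x0,y0]+.5)*5).astype(np.int32)
    pt=lambda a,b,c:F+fy*a+fx*b+fz*c
    for hy,z0,z1,col in [(.02,-.017,.013,(0,255,0)),(.005,.066,.08,(0,0,255))]:
        for z in (z0,z1): cv2.polylines(im,[sub([pt(.043*a,hy*b,z) for a,b in [(1,1),(1,-1),(-1,-1),(-1,1)]])],True,col,1)
        for a,b in itertools.product((1,-1),(1,-1)): cv2.polylines(im,[sub([pt(.043*a,hy*b,z) for z in(z0,z1)])],False,col,1)
    ims.append(im)
cv2.imwrite('pics/c9.png',np.hstack(ims))
C=cal('scene')
for k in ('scene','side'): print([(np.round(x['point'],3),round(x['conf'],2)) for x in spotter.boxes_of(k,'dish')[:2]])
```

```text
[(array([0.543, 0.09 , 0.06 ]), 0.88)]
[(array([0.551, 0.06 , 0.058]), 0.76), (array([0.574, 0.221, 0.028]), 0.72)]
```

View pics/c9.png

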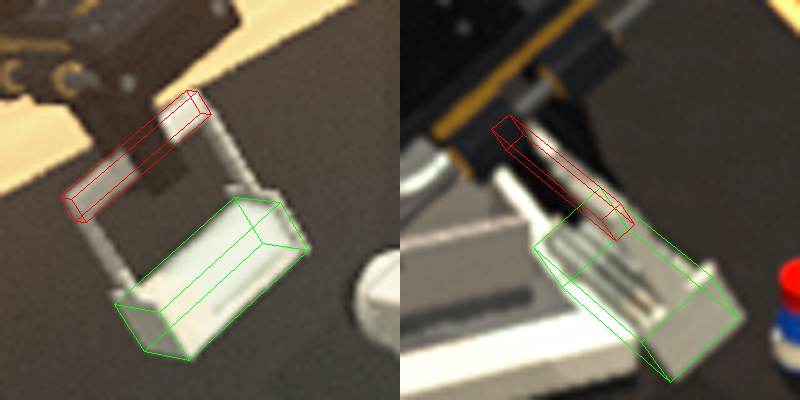

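The wireframe matches the carrier body and bar to within a few millimetres in both views, and the dish hasn't moved. I'll hand in.

```bash
python3 -c "
from bench import job
print(job.close_job())"
```

```text
the job is handed in; nothing more can be done
None
```

The job is handed in, but no verdict came back: the dish stands straight about 3.5 mm from the square field's middle, and the carrier is held still within a few millimetres of the focus, square to the lens with its bar level.

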